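# Set the comb binder's size dial and hold its opener lever half open

### The arm

A 6-joint arm with a two-finger parallel gripper is mounted at the origin on the work surface. World frame = base frame: x ahead of the robot, y to its left, z up, the work surface at z = 0. Lengths are in m, angles in rad, forces in N, time in s.
With the tool pointing down it reaches from about 0.375 to 0.975 m from the base axis. Payload 3.8 kg.
Tool frame: the origin (TCP) lies at the very end of the fingers, on their centre line; the grasp point (between the pads) lies bot.grasp_offset behind it (bot.grasp_offset is the distance from the TCP to the grasp point, in m); y points along the fingers, x is the direction in which the jaws open and shut, and the axes are right-handed (so a half turn about y gives the same grasp; the last joint's range is limited). The gripper opens to 85 mm and grips with 20 to 120 N. Pads are 22 mm wide; open, the fingers measure 114 mm over their backs; the gripper's body (76 mm by 85 mm) begins 54 mm behind the grasp point. The pads swing forward as they close: fully open they stand 13 mm farther back than shut.
Start: joints at [-1.26, 0.264, 1.604, -0, 1.274, -0.037], TCP at [0.23, -0.635, 0.231] pointing down, gripper open.
Joint ranges: [-2.63, 2.63], [-0.94, 2.18], [0.31, 2.57], [-1.31, 4.45], [0, 2.66], [-2.55, 2.55]. Speed limits (rad/s): [2.57, 2.57, 3.14, 3.14, 3.14, 3.14].

### API

Orientations are given as a rotation vector (axis times angle).
In Python, from workcell import sensors, read_camera, job, bot gives the robot as it stands.
- The arm moves only by the tool arm_command, never from a script. Its argument "deltas" is a list of rows, each a list of 4 numbers: the shift along the tool's x, y, z in m, then the turn about the tool's y in rad. A call has 1 to 20 rows; each row shifts and turns the commanded pose from where the row before left it, along the tool's axes as they then stand; what a row does not reach is not made up. A row lasts 1/8 s, in which the tool goes at most 62.5 mm and 10.7 degrees, less where a joint would pass 70% of its speed; a pose out of reach is approached as far as the arm can. A call is refused whole if a number of a shift passes 0.0625 or a number of a turn 0.188, either way. A call with a gripper value outside its range is refused whole. "fingers" is the finger opening in m, from 0 to 0.0854, set as the call begins (left out, the last holds). The fingers move at their own pace and stop on an object; "newtons" is the grip in N (left out, the last holds). Time passes only in rows, so rows that do not move let the fingers close. It gives the time, the measured TCP pose, the force and the opening at its end, in the units of the state.
- sensors.read_state(): the state, without advancing time (a new reading comes with each control period).
- read_camera(name): name is "scene" or "top" or "wrist"; returns a dict with "color" (420x560x3 uint8, red, green, blue), "vfov" (degrees; the focal length in pixels is half the picture's height over the tangent of half this angle, whatever the lens; pixels are square), "cx", "cy" (the principal point, pixels), "R" (3x3) and "t" (3): a world point X has camera coordinates R X + t; the wrist camera has in their place "T_tool_cam" (4x4, takes a point from camera to tool coordinates, whose origin is the TCP and whose axes are the tool frame's). Camera axes: x right, y down, z forward; pixel columns grow to the right and rows downward; lengths in m; the calibration is good to about 2 mm. A picture is of the moment at which its call begins: read the wrist's pose just before it. There is no depth.
- job.finish_job(): hands the job in, once; it reports no verdict.
The state is a dict: "time": time; "q": joint angles; "joint_vel": joint speeds; "joint_torque": joint torques, N m; "tool_pos": TCP position; "tcp_rot": TCP orientation; "wrist_force": force on the tool from outside, world axes, zero at the start; "torque": the same for the moment, N m; "width": opening from 0.0 (shut) to 1.0 (fully open).
Only numpy, scipy, OpenCV 4.12 (cv2) and the standard library are available. Lean on these libraries where they do the work, as an engineer would, in place of code of your own. Each camera call takes 0.05 s, during which the arm holds its last target.

### The job

Get the comb binding machine ready for a colleague: first turn its size dial clockwise until the white pointer lines up with the orange marker and let go of it, then push the spring-loaded side lever down by its black handle to half-way, so that its yellow pointer stands in the green band, and keep holding it there. The program finishes while still holding the lever; never push the lever into the red band, and leave the other things on the table and on the machine where they are.

Things in the scene. Friction and masses are not known exactly. Their poses are not given: they have to be found in the camera images.
- binder_machine: white and grey comb binding machine, fixed to the table. Origin: centre of its underside; x points from its front (robot side) to its back, y to its left, z up. Base 270 mm (x) by 360 mm (y), 28 mm high; housing on the rear part (x from -20 to 130 mm, full width) with its flat top at 110 mm. Dial on the top at the left, lever outside the right (-y) side. Along that side an upright quadrant with a coloured rim about the lever's hinge, 145 mm from it, at y -178 to -194 mm.
- size_dial (a joint): angle (rad, 0 to 2.4) of the size dial, growing clockwise seen from above; axis vertical at x 30, y 105 mm of the machine. A grey disc (radius 31 mm, top 13 mm above the housing) with a black upright grip bar through its centre: 14 mm thick, 56 mm long, from 12 to 42 mm above the housing. A white pointer lies along the bar and sticks out of the disc at one end; at 0 it points to the machine's +y. Stays where it is left, friction about 0.08 N m.
- dial_grip (a point): on the dial's axis, 30 mm above the housing top, in the middle of the grip bar; turns with the dial: its y axis runs along the bar towards the pointer, its x across the bar, z up
- dial_pointer (a point): tip of the dial's white pointer, 46 mm from the dial's axis and 3 mm above the housing top
- orange_marker (a point): inner end of the flat orange marker tab (7 mm wide, 16 mm long) beside the dial, 46 mm from the dial's axis and 3 mm above the housing top; it was set by someone, between 0.4 and 1.5 rad further clockwise than the pointer, and cannot be moved
- comb_lever (a joint): angle (rad, 0 to 0.75) of the spring-loaded lever on the machine's right side, growing as its handle is pushed down; 0 at rest, when the steel arm rises 0.6 rad above level towards the machine's front; at value q it stands 0.6 - q above level. A spring always drives it back up: pressing straight down on the handle takes about 3 N to start it, 9 N half-way, 15 N at the bottom. Quadrant bands: green 0.28 to 0.46, white to 0.58, red beyond.
- lever_grip (a point): centre of the lever's round black rubber handle, on its axis: 23 mm thick, 115 mm long parallel to the machine's y, 190 mm from the hinge axis; red cap at its outer end. The arm joins it at its inner (+y) end. About 207 mm above the table at rest, 143 mm half-way.
- lever_hinge (a point): fixed point on the lever's hinge axis (parallel to the machine's y), at the side position of the handle's centre; 100 mm above the table
- notebook: bystander: slim blue notebook, 45 x 200 mm, 15 mm thick, lying on the low front deck of the machine; origin under its centre; leave it alone
- staple_box: bystander: small blue box 55 x 38 x 24 mm on the machine's housing top, right of the dial; origin under its centre; leave it alone
- stapler: bystander: red and black stapler 150 x 36 mm, 48 mm high; origin under its centre; leave it alone
- tape_roll: bystander: yellow tape roll lying flat, 100 mm across, 48 mm high; origin under its centre; leave it alone
- mug: bystander: blue mug 80 mm across, 95 mm high; origin under its centre; leave it alone
- comb_tray: bystander: open cardboard tray of binding combs, 130 x 240 mm, 45 mm high; origin under its centre; leave it alone

How it is judged:
By the outcome, as a careful person would: the job done as asked, in the order asked, and still so for the second after the job is handed in, while the arm keeps its last pose, push and grip.
It also fails if it takes over 50 s, if anything falls off the work surface, if the arm or the gripper's body presses on something with over 40 N, if the wrist force passes 120 N, or if a joint passes its speed limit or range.

## Working session

There is one attempt and no reset: what is moved stays moved. The work goes in short steps, Python scripts to look and compute and a tool call to move; the robot and the scene stay as the last step left them, time stands still between calls to the robot, and variables do not carry over. Pictures are saved under pics/ and viewed, and the job is handed in when it is done.

Besides the shell and the picture viewer there is one more tool, called after "Emit:" as name([rows], argument=value, ...), one row to a line, values as JSON. arm_command: Moves the arm, as the interface text tells. Its arguments: {"type":"object","properties":{"deltas":{"type":"array"},"fingers":{"type":"number"},"newtons":{"type":"number"}},"required":["deltas"]}

```bash
ls; mkdir -p pics; python3 - <<'E'
from workcell import sensors, read_camera, job, bot
import cv2,numpy as np
np.set_printoptions(precision=4,suppress=True)
s=sensors.read_state(); print(s, bot.grasp_offset)
for n in ["scene","top","wrist"]:
    c=read_camera(n); cv2.imwrite(f"pics/{n}0.png",c["color"][:,:,::-1])
    print({k:v for k,v in c.items() if k!="color"})
E
```

```text
pics
{'time': 0.0, 'q': array([-1.2599,  0.2648,  1.6054,  0.    ,  1.2737, -0.0369]), 'joint_vel': array([ 0.0006, -0.0021,  0.0003,  0.0009,  0.0003,  0.0002]), 'joint_torque': array([ -0.    , -51.511 , -36.7312,  -0.0002,   0.0129,   0.    ]), 'tool_pos': array([ 0.2298, -0.6339,  0.2299]), 'tcp_rot': array([-1.3525,  0.9506, -0.9476]), 'wrist_force': array([-0.1206,  0.262 , -0.0122]), 'torque': array([ 0.0043,  0.0122, -0.0042]), 'width': 0.999145330127093} 0.0187
{'vfov': 56.90788953189886, 'cx': 278.0376120894882, 'cy': 210.49640992260888, 'R': array([[ 0.0094,  0.9999,  0.0095],
       [ 0.7131, -0.0001, -0.701 ],
       [-0.701 ,  0.0133, -0.7131]]), 't': array([ 0.0157, -0.2927,  1.5982])}
{'vfov': 47.106371234016436, 'cx': 288.41066668330166, 'cy': 209.62090139061465, 'R': array([[ 0.0171, -0.9997,  0.0177],
       [-0.9812, -0.0202, -0.1921],
       [ 0.1924, -0.014 , -0.9812]]), 't': array([-0.0517,  0.5877,  1.6537])}
{'vfov': 67.82817663821265, 'cx': 283.4629268943592, 'cy': 211.1126108972693, 'T_tool_cam': array([[ 1.    , -0.0002, -0.0017, -0.    ],
       [ 0.0015, -0.3302,  0.9439, -0.1428],
       [-0.0008, -0.9439, -0.3302,  0.0828],
       [ 0.    ,  0.    ,  0.    ,  1.    ]])}
```

View pics/scene0.png

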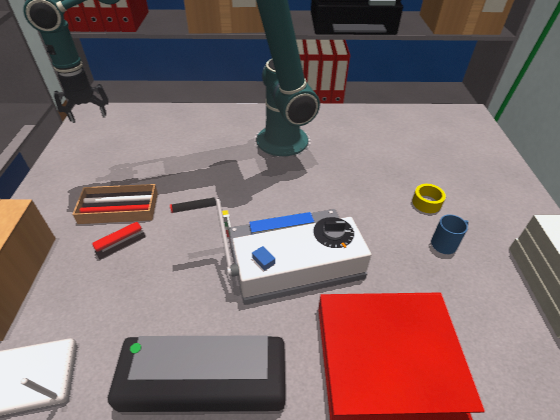

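View pics/top0.png

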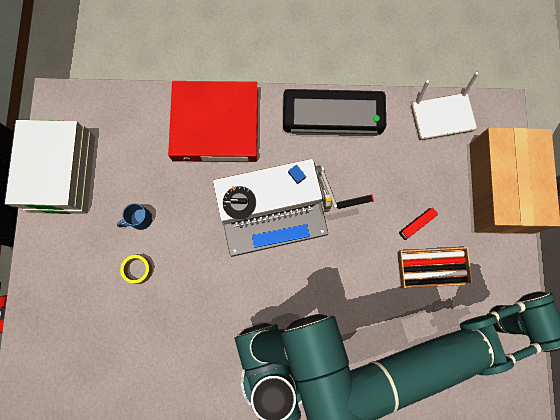

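View pics/wrist0.png

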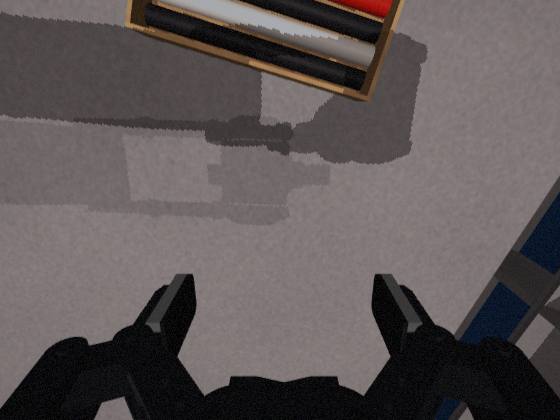

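The scene shows the machine near the centre, with the lever handle to its right at top(355,201), the dial at top(239,202) and the tray and stapler to the right. I'll zoom in to measure.

```bash
cat > h.py <<'E'
import cv2,numpy as np
from workcell import sensors, read_camera, job, bot
from scipy.spatial.transform import Rotation as Rn
np.set_printoptions(precision=4,suppress=True)
def K(c):
    f=210/np.tan(np.radians(c["vfov"])/2); return f,c["cx"],c["cy"]
def pose(c,s):
    if "R" in c: return c["R"],c["t"]
    T=np.eye(4);T[:3,:3]=Rn.from_rotvec(s["tcp_rot"]).as_matrix();T[:3,3]=s["tool_pos"]
    M=np.linalg.inv(T@c["T_tool_cam"]);return M[:3,:3],M[:3,3]
def proj(c,X,s=None):
    R,t=pose(c,s);f,cx,cy=K(c);p=np.atleast_2d(X)@R.T+t
    return np.c_[f*p[:,0]/p[:,2]+cx,f*p[:,1]/p[:,2]+cy]
def ray(c,u,v,z,s=None):
    R,t=pose(c,s);f,cx,cy=K(c);o=-R.T@t;d=R.T@np.array([(u-cx)/f,(v-cy)/f,1]);return o+d*(z-o[2])/d[2]
def crop(c,x0,y0,x1,y1,k,name):
    im=c["color"][y0:y1,x0:x1,::-1];im=cv2.resize(im,None,fx=k,fy=k,interpolation=cv2.INTER_CUBIC);cv2.imwrite("pics/"+name,im)
E
python3 - <<'E'
from h import *
crop(read_camera("top"),205,145,385,265,4.4,"topz.png")
crop(read_camera("scene"),165,185,375,305,3.8,"scenez.png")
E
```

```text
(no output)
```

View pics/topz.png

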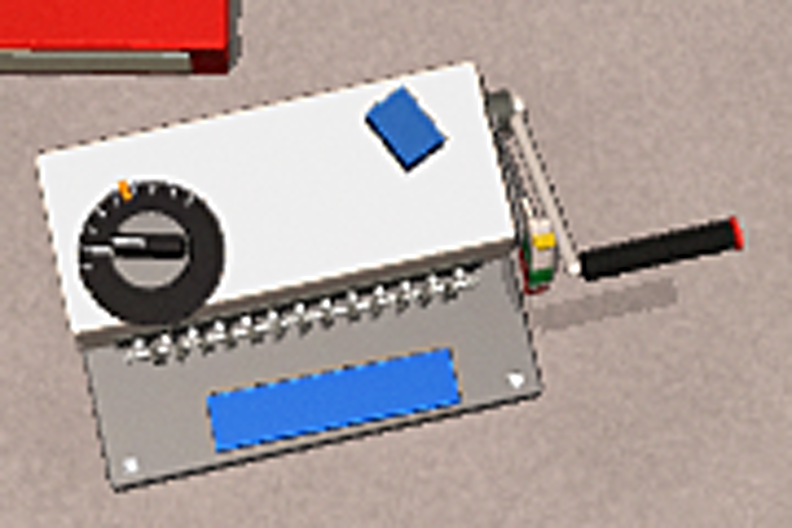

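View pics/scenez.png

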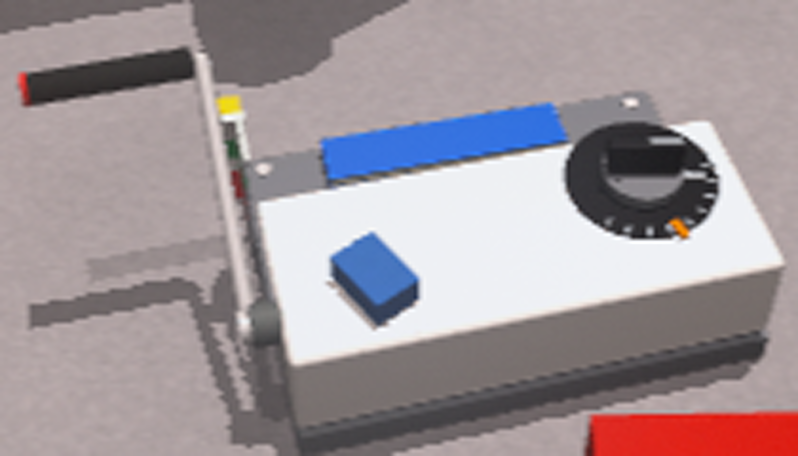

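```bash
cat > fit.py <<'E'
from h import *
from scipy.optimize import least_squares
ct=read_camera("top");cs=read_camera("scene")
A=np.array([[.13,.18,.11],[.13,-.18,.11],[-.02,-.18,.11],[-.02,.18,.11],[-.135,.18,.028],[-.135,-.18,.028]])
pt=np.array([[38,155],[474,64],[517,240],[80,332],[115,488],[542,394]])/4.4+[205,145]-.4
B=A[:4];ps=np.array([[783,265],[292,362],[260,202],[710,122]])/3.8+[165,185]-.4
def W(p,X): 
    c,s=np.cos(p[2]),np.sin(p[2]);return X@np.array([[c,-s,0],[s,c,0],[0,0,1]]).T+[p[0],p[1],0]
g=lambda p:np.r_[(proj(ct,W(p,A))-pt).ravel(),(proj(cs,W(p,B))-ps).ravel()]
r=least_squares(g,[.6,-.05,.2]);p=r.x;print(p,r.fun.reshape(-1,2))
ax=W(p,np.array([[.03,.105,.11]]))[0];print("axis",ax)
def loc(X): 
    d=X[:2]-ax[:2];a=np.arctan2(d[1],d[0])-p[2];return "clockwise from +y",np.pi/2-a,"r",np.hypot(*d)
for n,q,z in [("ptr_out",(84,250),.113),("ptr_in_top",(112,241),.152),("marker",(125,189),.113),("mark_in",(127,197),.113),("mark out",(123,181),.113)]:
    print(n,loc(ray(ct,q[0]/4.4+204.6,q[1]/4.4+144.6,z)))
for n,q,z in [("ptr_out",(705,176),.113),("marker",(680,228),.113),("mark_in",(675,220),.113),("mark out",(687,237),.113)]:
    print(n,loc(ray(cs,q[0]/3.8+164.6,q[1]/3.8+184.6,z)))
hz=np.array([[-.19*np.cos(.6),0,.19*np.sin(.6)+.1]])
for n,q in [("h in",(585,265)),("h out",(733,234))]: 
    X=ray(ct,q[0]/4.4+204.6,q[1]/4.4+144.6,.207);print(n,X, "local",W([0,0,-p[2]],(X-[p[0],p[1],0])[None]))
for n,q in [("h in",(190,63)),("h out",(27,88))]: 
    X=ray(cs,q[0]/3.8+164.6,q[1]/3.8+184.6,.207);print(n,X, "local",W([0,0,-p[2]],(X-[p[0],p[1],0])[None]))
E
python3 fit.py
```

```text
[0.5976 0.0232 0.2376] [[-1.5928 -0.9537]
 [ 0.1087 -1.5108]
 [ 0.21   -0.8348]
 [-2.8237  0.3745]
 [-1.702   0.1242]
 [-0.0245 -0.3029]
 [ 0.7729 -0.7425]
 [-1.8082  0.4217]
 [-2.9033 -1.2397]
 [-0.6916 -2.0653]]
axis [0.6021 0.1323 0.11  ]
ptr_out ('clockwise from +y', np.float64(0.2327637775264242), 'r', np.float64(0.050878488562717025))
ptr_in_top ('clockwise from +y', np.float64(0.19739488857052856), 'r', np.float64(0.025080921160807377))
marker ('clockwise from +y', np.float64(1.4093612901889507), 'r', np.float64(0.05362161305918307))
mark_in ('clockwise from +y', np.float64(1.39195580264033), 'r', np.float64(0.047003293770663986))
mark out ('clockwise from +y', np.float64(1.4229566850115214), 'r', np.float64(0.06026225904888659))
ptr_out ('clockwise from +y', np.float64(0.24987073508716762), 'r', np.float64(0.04948028010097648))
marker ('clockwise from +y', np.float64(1.3591360857808572), 'r', np.float64(0.056164441370065724))
mark_in ('clockwise from +y', np.float64(1.341638921847919), 'r', np.float64(0.04826535391530292))
mark out ('clockwise from +y', np.float64(1.3599073425230126), 'r', np.float64(0.06539825784904651))
h in [ 0.5784 -0.1978  0.207 ] local [[-0.0707 -0.2102  0.207 ]]
h out [ 0.6042 -0.3077  0.207 ] local [[-0.0716 -0.3231  0.207 ]]
h in [ 0.5788 -0.1937  0.207 ] local [[-0.0693 -0.2064  0.207 ]]
h out [ 0.6038 -0.3041  0.207 ] local [[-0.071  -0.3196  0.207 ]]
```

```bash
python3 - <<'E'
from h import *
s=sensors.read_state();M=Rn.from_rotvec(s["tcp_rot"]).as_matrix();print(M)
d=np.array([.56,.10,.36])-s["tool_pos"];print(d,M.T@d, np.degrees(np.arctan2(M[1,0],M[0,0])))
E
```

```text
[[ 0.3408 -0.0002  0.9401]
 [-0.9401  0.0005  0.3408]
 [-0.0006 -1.      0.    ]]
[0.33   0.7344 0.129 ] [-0.578  -0.1287  0.5606] -70.07263845399893
```

Emit:
arm_command([
  [-0.0424,-0.0086,0.0435,0],
  [-0.0424,-0.0086,0.0435,0],
  [-0.0424,-0.0086,0.0435,0],
  [-0.0424,-0.0086,0.0435,0],
  [-0.0424,-0.0086,0.0435,0],
  [-0.0424,-0.0086,0.0435,0],
  [-0.0424,-0.0086,0.0435,0],
  [-0.0424,-0.0086,0.0435,0],
  [-0.0424,-0.0086,0.0435,0],
  [-0.0424,-0.0086,0.0435,0],
  [-0.0424,-0.0086,0.0435,0],
  [-0.0424,-0.0086,0.0435,0],
  [-0.0424,-0.0086,0.0435,0],
  [-0.0424,-0.0086,0.0435,0],
  [0,0,0,-0.18],
  [0,0,0,-0.18],
  [0,0,0,-0.18],
  [0,0,0,-0.18],
  [0,0,0,-0.18],
  [0,0,0,-0.18],
])

```text
time: 2.85
tool_pos: [0.6002, 0.131, 0.3517]
tcp_rot: [-1.568, 0.108, -0.108]
wrist_force: [0.3, 0.4, 0.5]
width: 1.001
```

Emit:
arm_command([
  [0,0.0,0,-0.14],
  [0,0.0,0,0],
])

```text
time: 3.1
tool_pos: [0.6002, 0.131, 0.3517]
tcp_rot: [-1.571, 0.004, -0.004]
wrist_force: [0.8, 0.3, 0.1]
width: 1.001
```

```bash
python3 - <<'E'
from h import *
s=sensors.read_state();M=Rn.from_rotvec(s["tcp_rot"]).as_matrix();print(s["time"],s["tool_pos"],s["q"],M)
c=read_camera("wrist");cv2.imwrite("pics/w1.png",c["color"][:,:,::-1])
np.savez("w1.npz",pos=s["tool_pos"],rot=s["tcp_rot"])
E
```

```text
3.1 [0.6002 0.131  0.3517] [0.1744 0.0999 1.5779 0.     1.4638 0.1789] [[ 1.      0.      0.0045]
 [-0.0045  0.      1.    ]
 [ 0.     -1.      0.    ]]
```

View pics/w1.png

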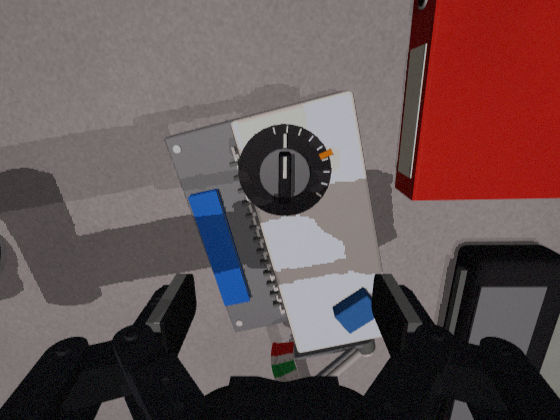

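```bash
python3 - <<'E'
from h import *
c=read_camera("wrist");crop(c,225,85,365,225,4.2,"w1z.png")
crop(c,220,260,400,400,4.2,"w1l.png")
E
```

```text
(no output)
```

View pics/w1z.png

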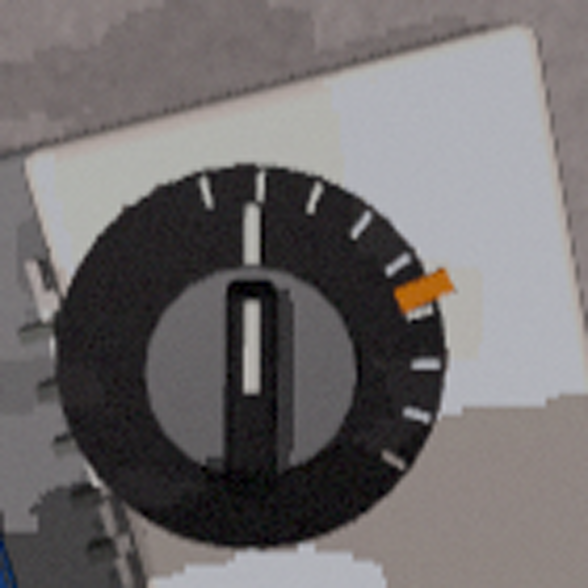

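```bash
python3 - <<'E'
from h import *
s=sensors.read_state();c=read_camera("wrist")
P=lambda x,y,z:ray(c,x/4.2+224.6,y/4.2+84.6,z,s)
for n,a in dict(tip=(252,205,.113),ptr_in=(252,263,.113),m_in=(398,302,.113),m_out=(452,280,.113),ring=(252,357,.112),ringL=(58,350,.112),ringR=(447,350,.112),grey=(251.5,369,.123),barT=(251,283,.152),barB=(250,478,.152),hRL=(530,28,.11),hFL=(28,158,.11),stripe0=(252,300,.152),stripe1=(252,394,.152)).items(): print(n,P(*a))
E
```

```text
tip [0.5991 0.1807 0.113 ]
ptr_in [0.5991 0.1645 0.113 ]
m_in [0.6414 0.153  0.113 ]
m_out [0.6567 0.1593 0.113 ]
ring [0.5989 0.1369 0.112 ]
ringL [0.5418 0.1394 0.112 ]
ringR [0.6563 0.1387 0.112 ]
grey [0.5988 0.1357 0.123 ]
barT [0.5987 0.1646 0.152 ]
barB [0.5982 0.1118 0.152 ]
hRL [0.6755 0.2272 0.11  ]
hFL [0.536  0.1938 0.11  ]
stripe0 [0.599  0.1602 0.152 ]
stripe1 [0.5988 0.1352 0.152 ]
```

View pics/w1l.png

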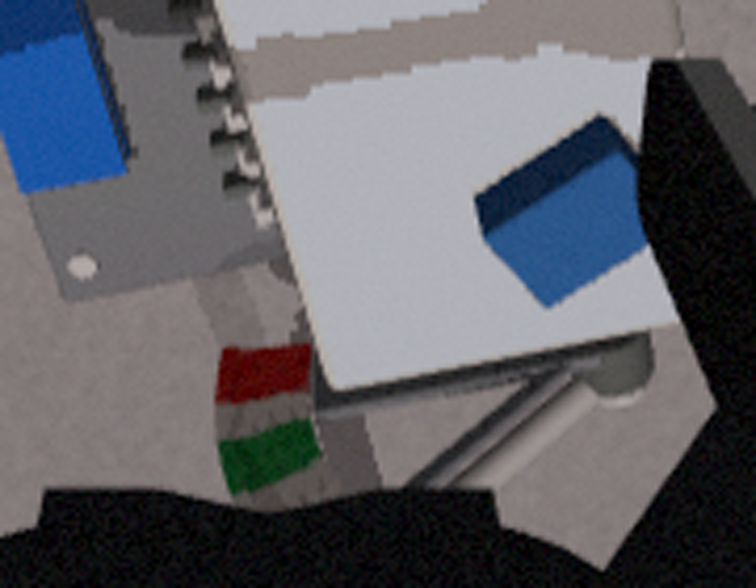

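The wrist picture shows the dial's axis at (0.599,0.135), with tip radius 45 mm and marker radius 46 mm, both matching the given sizes. The pointer stands at 90° and the marker at 22.3°, so the turn needed is about 1.18 rad. Next: align over the dial, descend, grip.

Emit:
arm_command([
  [-0.0014,0.04,0.0043,0],
  [0,0.05,0,0],
  [0,0.05,0,0],
  [0,0.04,0,0],
  [0,0.025,0,0],
  [0,0.0185,0,0],
  [0,0,0,0],
], fingers=0.05, newtons=40)

```text
time: 4.12
tool_pos: [0.5978, 0.1351, 0.1266]
tcp_rot: [-1.571, 0.005, -0.0]
wrist_force: [0.3, -0.3, 0.7]
width: 0.587
```

```bash
python3 - <<'E'
from h import *
s=sensors.read_state();print(s["tool_pos"],s["wrist_force"],s["width"])
c=read_camera("wrist");cv2.imwrite("pics/w2.png",c["color"][:,:,::-1])
E
```

```text
[0.5978 0.1351 0.1266] [ 0.2918 -0.2562  0.6513] 0.5866071474242339
```

View pics/w2.png

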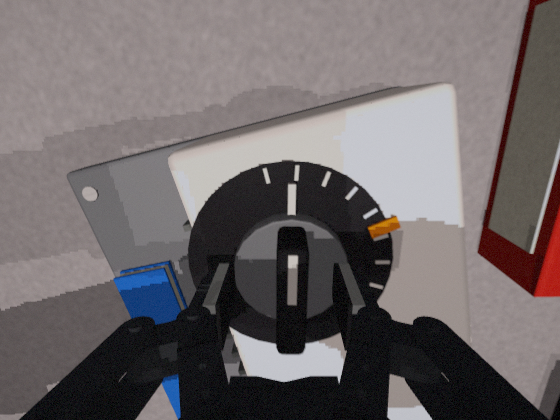

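```bash
python3 - <<'E'
from h import *
s=sensors.read_state();c=read_camera("wrist")
crop(c,180,150,420,360,3.3,"w2z.png")
for n,a in dict(tip=(291.5,183,.113),pin=(291.5,214,.113),s0=(292.5,256,.152),s1=(292,304,.152),min=(370,232,.113),mout=(398,223,.113),ringL=(189,250,.112),ringR=(393,250,.112)).items(): print(n,ray(c,*a,s))
E
```

```text
tip [0.6009 0.1802 0.113 ]
pin [0.601  0.1631 0.113 ]
s0 [0.6005 0.1582 0.152 ]
s1 [0.6004 0.1341 0.152 ]
min [0.644  0.1525 0.113 ]
mout [0.6587 0.1578 0.113 ]
ringL [0.5433 0.1414 0.112 ]
ringR [0.6582 0.1411 0.112 ]
```

View pics/w2z.png

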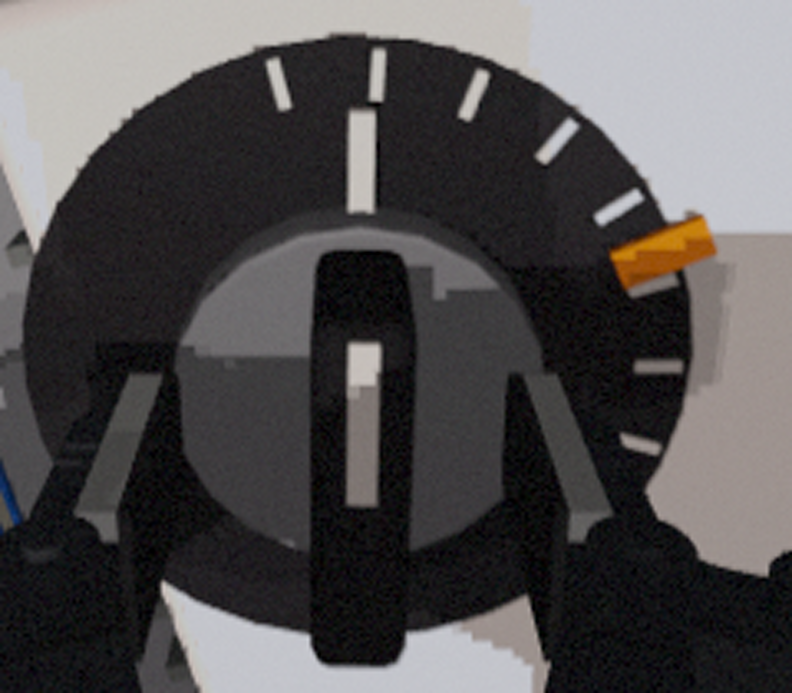

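Emit:
arm_command([
  [0.0028,-0.001,-0.0004,0],
  [0,0,0,0],
])

```text
time: 4.47
tool_pos: [0.603, 0.1351, 0.1308]
tcp_rot: [-1.57, 0.0, -0.005]
wrist_force: [0.6, 0.1, 0.0]
width: 0.586
```

Emit:
arm_command([
  [0,0,0,0],
  [0,0,0,0],
  [0,0,0,0],
  [0,0,0,0],
  [0,0,0,0],
], fingers=0)

```text
time: 5.1
tool_pos: [0.6013, 0.135, 0.1295]
tcp_rot: [-1.571, 0.003, -0.002]
wrist_force: [-5.0, 0.6, 5.1]
width: 0.154
```

Emit:
arm_command([
  [0,0,0,0.1],
  [0,0,0,0.135],
  [0,0,0,0.135],
  [0,0,0,0.135],
  [0,0,0,0.135],
  [0,0,0,0.135],
  [0,0,0,0.135],
  [0,0,0,0.135],
  [0,0,0,0.1],
  [0,0,0,0.035],
  [0,0,0,0],
])

```text
time: 6.48
tool_pos: [0.6019, 0.1345, 0.1295]
tcp_rot: [-1.369, 0.918, -0.919]
wrist_force: [-2.4, -2.9, 4.4]
width: 0.153
```

```bash
python3 - <<'E'
from h import *
s=sensors.read_state();M=Rn.from_rotvec(s["tcp_rot"]).as_matrix();print(s["tool_pos"],s["wrist_force"],s["torque"],s["width"],np.degrees(np.arctan2(M[1,0],M[0,0])))
c=read_camera("wrist");cv2.imwrite("pics/w3.png",c["color"][:,:,::-1])
crop(c,180,130,420,340,3.3,"w3z.png")
E
```

```text
[0.6019 0.1345 0.1295] [-2.4496 -2.8774  4.3864] [-0.4074  0.3699 -0.1237] 0.15311747497484837 -67.7276970157535
```

View pics/w3z.png

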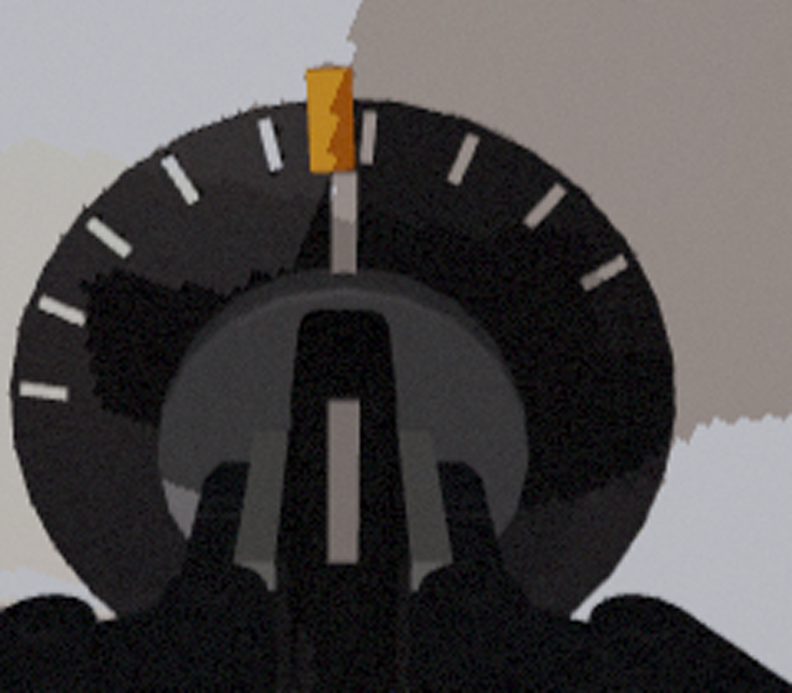

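```bash
python3 - <<'E'
from h import *
s=sensors.read_state();c=read_camera("wrist")
P=lambda x,y,z:ray(c,x/3.3+179.65,y/3.3+129.65,z,s)
D={}
for n,a in dict(tip=(344,174,.113),pin=(343.5,272,.113),s0=(342.5,400,.152),s1=(342,562,.152),min=(332,173,.113),mout=(330,67,.113)).items(): D[n]=P(*a);print(n,D[n])
for A in (D["s1"],np.array([.6007,.1347,0]),s["tool_pos"]):
  print([ (n,np.degrees(np.arctan2(*(D[n]-A)[[1,0]]))) for n in ("tip","min","mout","pin","s0")])
d=D["tip"]-D["pin"];print(np.degrees(np.arctan2(d[1],d[0])))
d=D["mout"]-D["min"];print(np.degrees(np.arctan2(d[1],d[0])))
E
```

```text
tip [0.6417 0.151  0.113 ]
pin [0.6264 0.1449 0.113 ]
s0 [0.6228 0.1435 0.152 ]
s1 [0.6    0.1343 0.152 ]
min [0.6411 0.1529 0.113 ]
mout [0.6564 0.1594 0.113 ]
[('tip', np.float64(21.8957252806734)), ('min', np.float64(24.313347481657)), ('mout', np.float64(23.985766542705626)), ('pin', np.float64(21.846691244449836)), ('s0', np.float64(22.07816899681973))]
[('tip', np.float64(21.736896798937288)), ('min', np.float64(24.202062687460803)), ('mout', np.float64(23.90029093174123)), ('pin', np.float64(21.59148016583778)), ('s0', np.float64(21.790557619948324))]
[('tip', np.float64(22.510004802703417)), ('min', np.float64(25.030303776778833)), ('mout', np.float64(24.493073148369483)), ('pin', np.float64(22.838748325026096)), ('s0', np.float64(23.254980884979513))]
21.980368046931495
23.098667509879153
```

Pointer tip at crop x=344 and marker centre at 332, so the dial is about 2.3° past the marker. Turning back slightly.

Emit:
arm_command([
  [0,0,0,-0.04],
  [0,0,0,0],
  [0,0,0,0],
])

```text
time: 6.95
tool_pos: [0.6019, 0.1345, 0.1295]
tcp_rot: [-1.383, 0.887, -0.888]
wrist_force: [-2.4, -3.5, 5.2]
width: 0.163
```

```bash
python3 - <<'E'
from h import *
c=read_camera("wrist");crop(c,240,130,340,230,6,"w4z.png")
E
```

```text
(no output)
```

View pics/w4z.png

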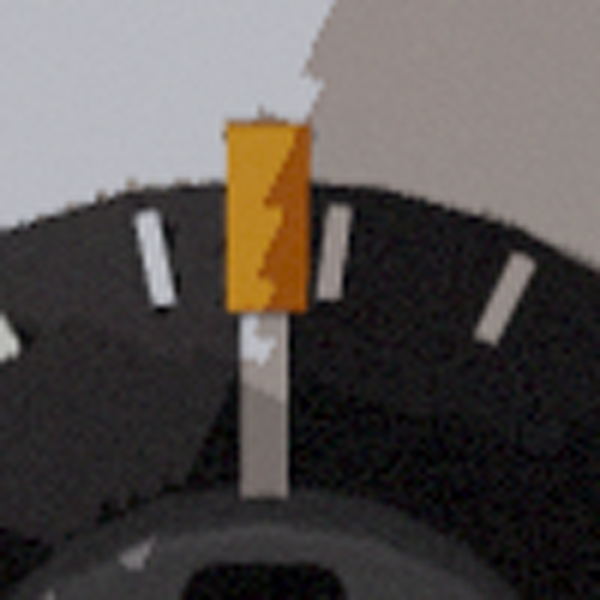

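Pointer centre at 265, marker centre at 268.5 in the zoom, which is within 0.01 rad. Releasing and rising.

Emit:
arm_command([
  [0,0,0,0],
  [0,0,0,0],
  [0,0,0,0],
  [0,-0.03,0,0],
  [0,-0.06,0,0],
  [0,-0.06,0,0],
  [0,-0.04,0,0],
  [0,0,0,0],
], fingers=0.05)

```text
time: 8.0
tool_pos: [0.6041, 0.1355, 0.3248]
tcp_rot: [-1.375, 0.882, -0.893]
wrist_force: [1.0, 0.5, -0.7]
width: 0.588
```

```bash
python3 - <<'E'
from h import *
s=sensors.read_state();print(s["tool_pos"],s["wrist_force"],s["q"])
c=read_camera("wrist");cv2.imwrite("pics/w5.png",c["color"][:,:,::-1]);crop(c,235,90,335,190,6,"w5z.png")
E
```

```text
[0.6041 0.1355 0.3248] [ 1.0096  0.5443 -0.7133] [0.1804 0.1096 1.6153 0.0002 1.4071 1.323 ]
```

View pics/w5z.png

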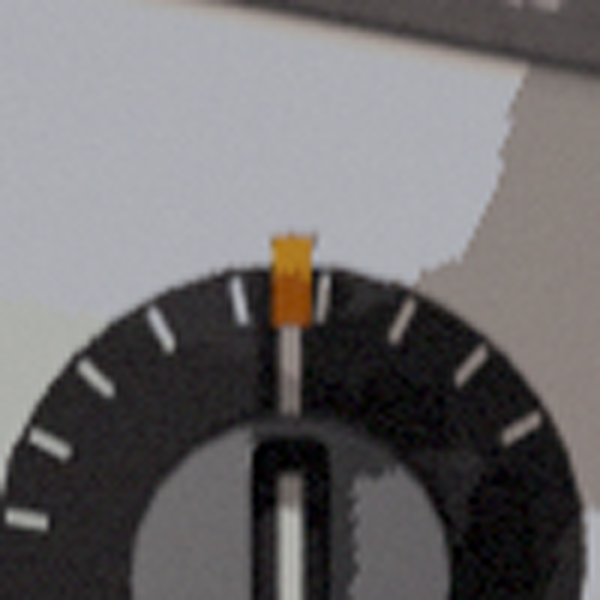

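View pics/w5.png

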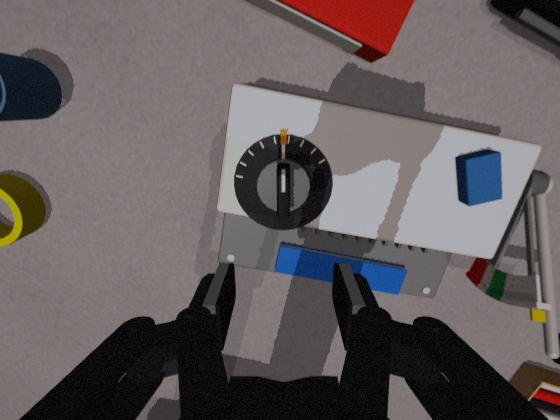

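The dial stays aligned after release: pointer and marker are both at x≈291 in the zoom. Moving over to the lever.

Emit:
arm_command([
  [0.0432,0,-0.02155,0],
  [0.0432,0,-0.02155,0],
  [0.0432,0,-0.02155,0],
  [0.0432,0,-0.02155,0],
  [0.0432,0,-0.02155,0],
  [0.0432,0,-0.02155,0],
  [0.0432,0,-0.02155,0],
  [0.0432,0,-0.02155,0],
  [0,0,0,-0.1724],
  [0,0,0,-0.1724],
  [0,0,0,-0.1724],
  [0,0,0,-0.1724],
  [0,0,0,-0.1724],
  [0,0,0,-0.1724],
  [0,0,0,-0.1724],
  [0,0,0,-0.1724],
  [0,0,0,0],
], fingers=0.06)

```text
time: 10.18
tool_pos: [0.5874, -0.2506, 0.3166]
tcp_rot: [-1.561, -0.181, 0.187]
wrist_force: [-0.1, -0.4, 0.3]
width: 0.699
```

```bash
python3 - <<'E'
from h import *
s=sensors.read_state();M=Rn.from_rotvec(s["tcp_rot"]).as_matrix();print(s["tool_pos"],s["wrist_force"],s["q"],np.arctan2(M[1,0],M[0,0]))
c=read_camera("wrist");cv2.imwrite("pics/w6.png",c["color"][:,:,::-1])
E
```

```text
[ 0.5874 -0.2506  0.3166] [-0.0766 -0.4006  0.262 ] [-0.4423  0.1588  1.5746  0.0001  1.412  -0.6768] 0.2344495198514111
```

View pics/w6.png

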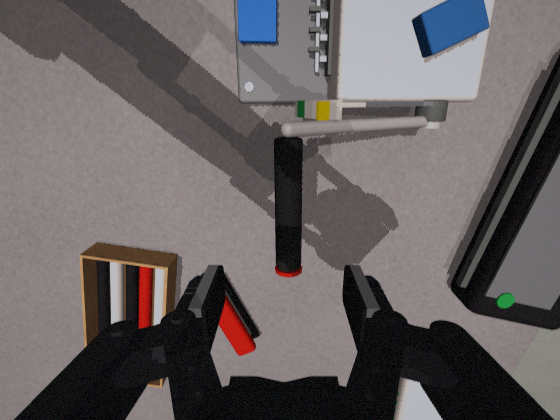

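```bash
python3 - <<'E'
from h import *
s=sensors.read_state();c=read_camera("wrist");M=Rn.from_rotvec(s["tcp_rot"]).as_matrix()
a=ray(c,289.5,139,.212,s);b=ray(c,288.3,266,.207,s);print(a,b,np.linalg.norm(a-b))
print("tool",M.T@(a-s["tool_pos"]),M.T@(b-s["tool_pos"]))
h=ray(c,432,108,.1,s);print("hinge?",h,M.T@(h-s["tool_pos"]))
E
```

```text
[ 0.5759 -0.1934  0.212 ] [ 0.6018 -0.3044  0.207 ] 0.11408231766245835
tool [0.0022 0.1051 0.0581] [ 0.0018  0.1099 -0.0558]
hinge? [ 0.7239 -0.1364  0.1   ] [0.1596 0.2168 0.0792]
```

Emit:
arm_command([
  [0.003,0.04,0.001,0],
  [0,0.035,0,0],
  [0,0.01,0,0],
  [0,0,0,0],
])

```text
time: 10.78
tool_pos: [0.5905, -0.2492, 0.2335]
tcp_rot: [-1.562, -0.184, 0.186]
wrist_force: [-0.2, 0.0, 0.9]
width: 0.701
```

```bash
python3 - <<'E'
from h import *
s=sensors.read_state();M=Rn.from_rotvec(s["tcp_rot"]).as_matrix();print(s["tool_pos"],np.arctan2(M[1,0],M[0,0]))
c=read_camera("wrist");cv2.imwrite("pics/w7.png",c["color"][:,:,::-1])
E
```

```text
[ 0.5905 -0.2492  0.2335] 0.23519428913827284
```

View pics/w7.png

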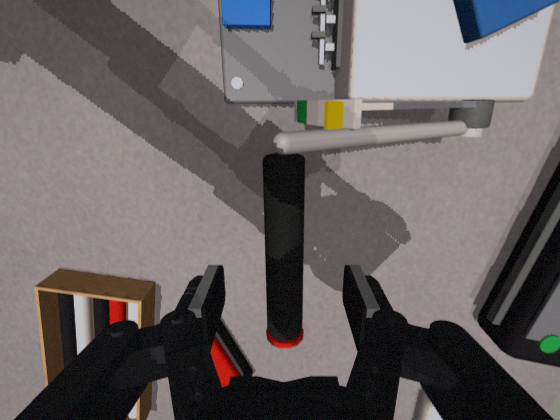

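Handle centred between the fingers (284 vs 283.5 px). Descend and grip.

Emit:
arm_command([
  [0,0.02,0,0],
  [0,0.02,0,0],
  [0,0.005,0,0],
  [0,0,0,0],
])

```text
time: 11.32
tool_pos: [0.5903, -0.2491, 0.188]
tcp_rot: [-1.562, -0.184, 0.187]
wrist_force: [-0.4, -0.2, -0.6]
width: 0.7
```

Emit:
arm_command([
  [0,0,0,0],
  [0,0,0,0],
  [0,0,0,0],
  [0,0,0,0],
  [0,0,0,0],
], fingers=0, newtons=60)

```text
time: 11.95
tool_pos: [0.5907, -0.2498, 0.1902]
tcp_rot: [-1.564, -0.186, 0.186]
wrist_force: [-4.7, -0.7, 5.7]
width: 0.249
```

```bash
python3 - <<'E'
from h import *
s=sensors.read_state();print(s["tool_pos"],s["wrist_force"],s["torque"],s["width"])
c=read_camera("wrist");cv2.imwrite("pics/w8.png",c["color"][:,:,::-1])
E
```

```text
[ 0.5907 -0.2498  0.1902] [-4.6852 -0.717   5.6973] [-0.0782  0.7503  0.0994] 0.2490446457607809
```

View pics/w8.png

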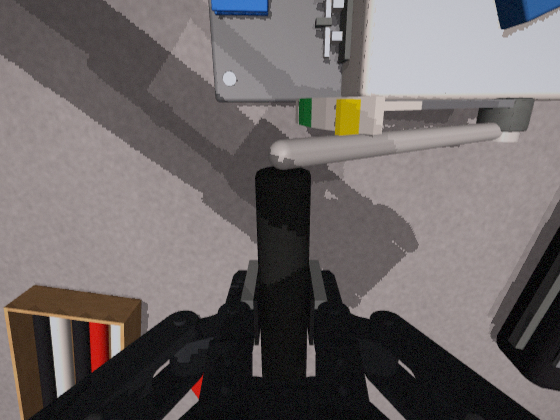

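Width 21 mm on the rubber handle. Follow the arc to q≈0.3, then check.

Emit:
arm_command([
  [-0.005,0.0081,0,0],
  [-0.0049,0.0081,0,0],
  [-0.0042,0.0085,0,0],
  [-0.0041,0.0086,0,0],
  [-0.0033,0.009,0,0],
  [-0.0032,0.0089,0,0],
  [0,0,0,0],
  [0,0,0,0],
])

```text
time: 13.0
tool_pos: [0.5682, -0.2554, 0.1405]
tcp_rot: [-1.564, -0.188, 0.182]
wrist_force: [-4.9, 1.2, 11.4]
width: 0.246
```

```bash
python3 - <<'E'
from h import *
s=sensors.read_state();print(s["tool_pos"],s["wrist_force"],s["torque"],s["width"])
c=read_camera("wrist");cv2.imwrite("pics/w9.png",c["color"][:,:,::-1])
crop(read_camera("top"),300,160,400,235,7,"t9.png")
crop(c,190,60,540,200,2.2,"w9z.png")
E
```

```text
[ 0.5682 -0.2554  0.1405] [-4.8539  1.248  11.3706] [0.3723 0.2709 0.0029] 0.24611398504851606
```

View pics/w9.png

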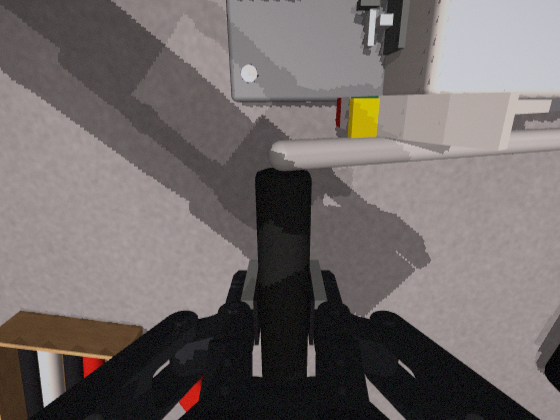

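View pics/t9.png

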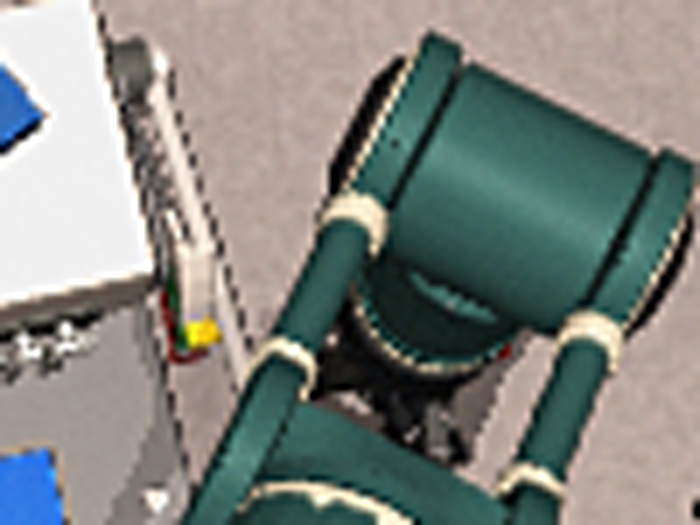

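Emit:
arm_command([
  [-0.0021,0.0075,0,0],
  [-0.0019,0.0073,0,0],
  [0,0,0,0],
  [0,0,0,0],
  [0,0,0,0],
])

```text
time: 13.72
tool_pos: [0.5643, -0.2563, 0.1258]
tcp_rot: [-1.564, -0.188, 0.183]
wrist_force: [-3.6, 2.4, 10.7]
width: 0.25
```

```bash
python3 - <<'E'
from h import *
s=sensors.read_state();print(s["tool_pos"],s["wrist_force"],s["torque"],s["width"])
c=read_camera("wrist");cv2.imwrite("pics/w10.png",c["color"][:,:,::-1]);crop(c,220,60,560,200,2.3,"w10z.png")
crop(read_camera("top"),300,160,345,220,9,"t10.png")
crop(read_camera("scene"),190,185,270,275,6,"s10.png")
for i in range(3): print(sensors.read_state()["tool_pos"])
E
```

```text
[ 0.5643 -0.2563  0.1258] [-3.6207  2.3531 10.7489] [0.3023 0.3827 0.0312] 0.2503555187923659
[ 0.5643 -0.2563  0.1258]
[ 0.5643 -0.2563  0.1258]
[ 0.5643 -0.2563  0.1258]
```

View pics/w10.png

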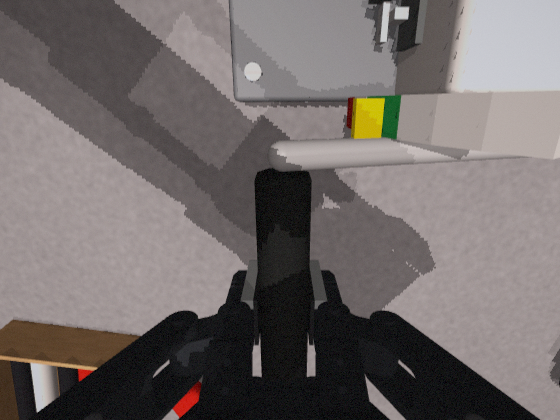

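View pics/t10.png

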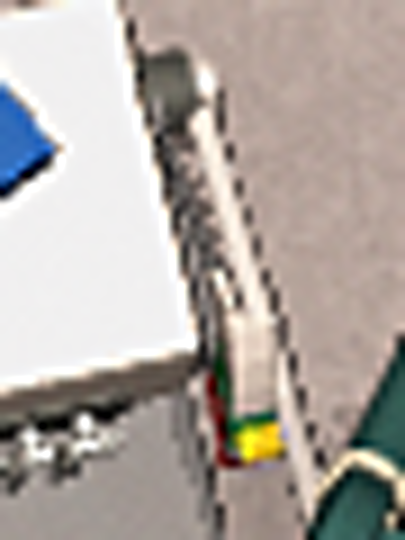

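View pics/s10.png

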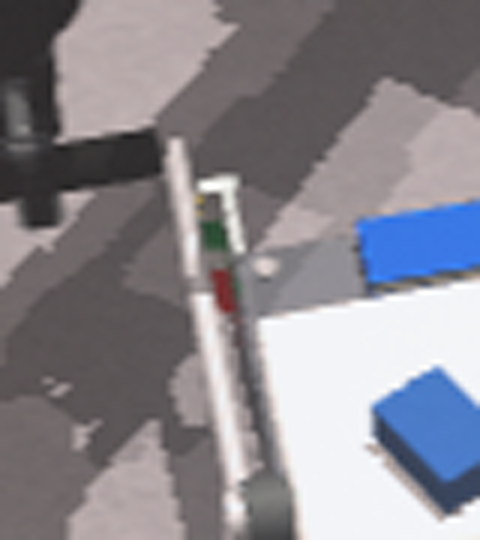

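```bash
python3 - <<'E'
from h import *
s=sensors.read_state();c=read_camera("wrist");ct=read_camera("top");cs=read_camera("scene")
M=Rn.from_rotvec(s["tcp_rot"]).as_matrix()
yaw=.2355;R=np.array([[np.cos(yaw),-np.sin(yaw),0],[np.sin(yaw),np.cos(yaw),0],[0,0,1]])
# origin from measured dial axis and from handle
o1=np.array([.6007,.1347,0])-R@[.03,.105,0]
print("origin(dial)",o1, R.T@(np.array([.589,-.2489,0])-o1))
hx=(R.T@(np.array([.589,-.2489,0])-o1))[0]+.1568
for q in (0.28,.33,.35,.37,.39,.41,.46,.58):
    e=.6-q;X=o1+R@np.array([hx-.145*np.cos(e),-.186,.1+.145*np.sin(e)])
    G=o1+R@np.array([hx-.19*np.cos(e),-.207,.1+.19*np.sin(e)])
    print(q,proj(c,X,s)[0],"elbow",proj(c,G,s)[0],"top",(proj(ct,X)[0]-[300,160])*9,"scene",(proj(cs,X)[0]-[190,185])*6)
E
```

```text
origin(dial) [0.596  0.0256 0.    ] [-0.0709 -0.2653  0.    ]
0.28 [409.3387 114.1548] elbow [296.5429 177.5205] top [237.6445 406.8245] scene [216.4612 207.5236]
0.33 [397.3553 113.5257] elbow [288.3478 172.1171] top [237.1876 415.8837] scene [217.0573 214.4873]
0.35 [393.1263 113.2898] elbow [285.7138 170.1475] top [236.9391 419.2546] scene [217.3306 217.4392]
0.37 [389.195  113.0624] elbow [283.4061 168.2765] top [236.6533 422.4798] scene [217.6234 220.4839]
0.39 [385.546  112.8431] elbow [281.4002 166.4975] top [236.3307 425.5585] scene [217.9355 223.6196]
0.41 [382.1649 112.6316] elbow [279.6738 164.8048] top [235.9716 428.4902] scene [218.2667 226.8448]
0.46 [374.7971 112.1347] elbow [276.4518 160.9153] top [234.9161 435.1724] scene [219.1768 235.2886]
0.58 [362.5159 111.1053] elbow [273.8266 153.2284] top [231.4943 447.4113] scene [221.8202 257.6442]
```

View pics/w10z.png

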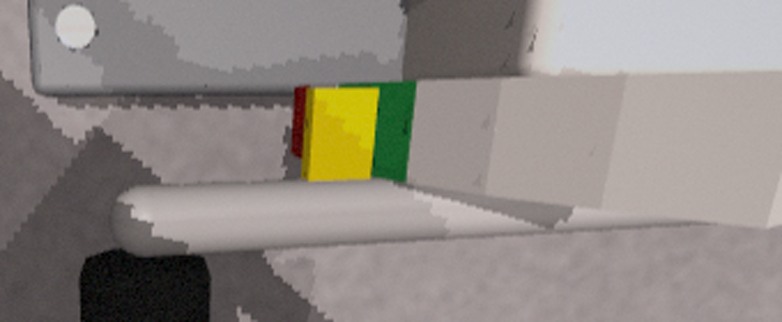

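```bash
python3 - <<'E'
import cv2
a=cv2.imread("pics/w7.png")[85:145,270:410];b=cv2.imread("pics/w10.png")[85:145,330:470]
k=cv2.imread("pics/w8.png")[85:145,270:410]
cv2.imwrite("pics/cmp.png",cv2.resize(cv2.vconcat([a,k,b]),None,fx=3.3*1.5,fy=3.2,interpolation=cv2.INTER_NEAREST))
E
```

```text
(no output)
```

View pics/cmp.png

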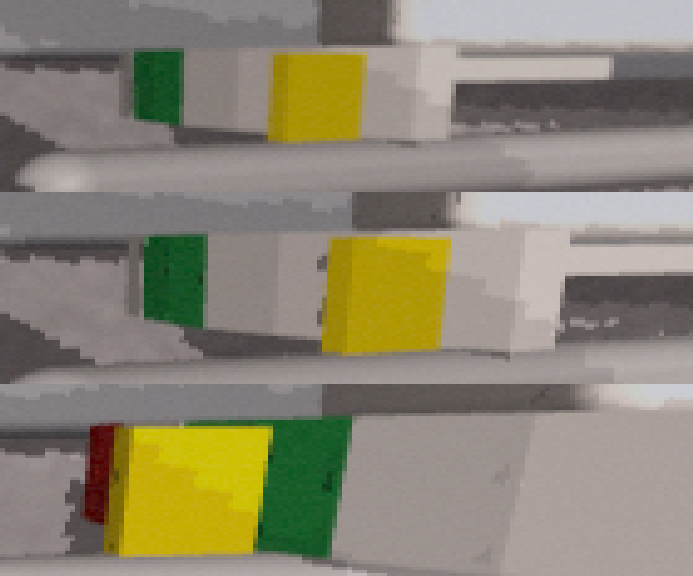

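Green shows above the yellow pointer (wrist px 384–400), and the kinematics give q≈0.365. I'll hold still briefly to check for creep and take one overall look.

Emit:
arm_command([
  [0,0,0,0],
  [0,0,0,0],
  [0,0,0,0],
  [0,0,0,0],
  [0,0,0,0],
  [0,0,0,0],
  [0,0,0,0],
  [0,0,0,0],
])

```text
time: 15.02
tool_pos: [0.5643, -0.2563, 0.1258]
tcp_rot: [-1.564, -0.188, 0.183]
wrist_force: [-4.5, 2.5, 11.4]
width: 0.246
```

```bash
python3 - <<'E'
from h import *
c=read_camera("wrist");a=cv2.imread("pics/w10.png")[85:145,330:470];b=c["color"][85:145,330:470,::-1]
t=read_camera("scene")["color"][185:305,165:375,::-1]
t=cv2.resize(t,None,fx=3.3,fy=3.3,interpolation=cv2.INTER_CUBIC)
ab=cv2.resize(np.hstack([a,b]),(693,150));cv2.imwrite("pics/fin.png",np.vstack([t,ab]))
E
```

```text
(no output)
```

View pics/fin.png

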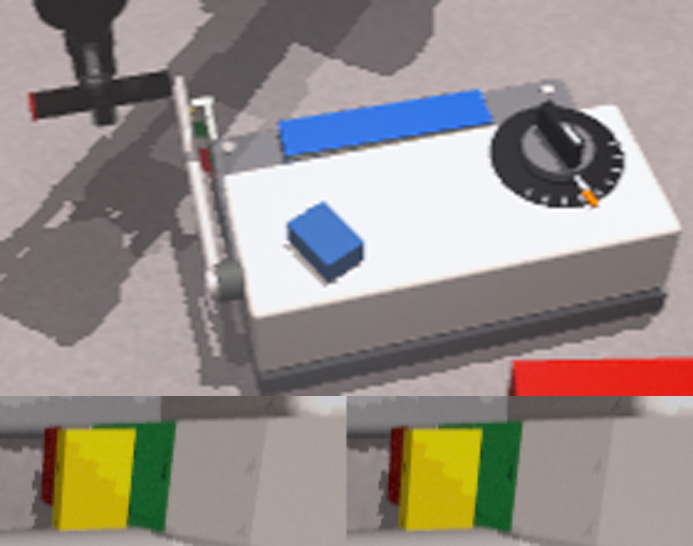

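The dial pointer still meets the orange marker (picture ≈(585,192)). The lever pointer hasn't moved in the green band, and the box and notebook are where they were. Handing in.

```bash
python3 -c "
from workcell import job
print(job.finish_job())"
```

```text
the job is handed in; nothing more can be done
None
```

The dial is set to the orange marker and released. The lever is held about half-way down in the green band, and I handed the job in at about 15 s.

- **Dial:** I turned it 1.18 rad clockwise, which went about 0.04 rad past the marker, and turned it back by that amount. After release, the wrist picture showed the pointer and marker in line, within about 0.01 rad. The last scene picture still showed them meeting.
- **Lever:** I gripped the black handle with 60 N and moved it down its arc. The arm's position gives a lever angle of about 0.365 rad, and the green band runs from 0.28 to 0.46. The wrist picture shows green just above the yellow pointer. A repeat picture about 1 s later showed no creep, with the upward force steady at about 11 N.
- **Red band:** the lever never went near it.
- **Other things:** the notebook and staple box looked untouched in the last picture. I did not look again at the stapler, tape roll, mug and tray; the arm passed well above them.

**Disagreements:**
- My first machine pose, from the fixed cameras, was off by up to 3 px, so I used close wrist views instead.
- The quadrant's band edges lay about 10 px from where my model put them. I therefore judged the lever by the bands next to the pointer and by the arm's position.
- The lower edge of the green band was hidden behind the yellow pointer in the wrist view.

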